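# Pack a carton into the counter display and close the end stop

## Task

Refill the white display rack on the counter: stand the green sweets carton upright, on its long edge, in the gap between the pink carton and the sliding end stop with the orange grip, then push the stop along until both cartons are packed snug against the rack's end wall. Leave the yellow carton where it stands.

Things in the scene. Friction and masses are not known exactly. Their poses are not given: they have to be found in the camera images.
- rack: Fixed white metal display rack, 188 x 310 x 110 mm. Origin: centre of its underside, on the counter; x across the rack, y along it, z up. Base plate: top 6 mm above the counter (cartons stand on it). End wall at the -y end, 110 mm high, inner face at y = -149 mm. Side lips 14 mm high, inner faces at x = +-88 mm. The +y end is open.
- end_stop (a joint): Sliding end stop, in m: 0 = fully open, grows towards the end wall (rack -y), limit 0.17; starts at 0 to 0.04. Stays where left, friction about 2.5 N. Its face, a grey plate 150 mm wide, 5 mm thick, top 86 mm above the counter, lies at rack y = 71 mm minus the joint value. With pink and green carton packed tight it reads about 0.122.
- end_stop_grip (a point): Centre of the upper half of the orange upright grip of the end stop, 80 mm above the counter, 50 mm behind (rack +y of) the stop's face; moves with it. The grip is 56 mm wide (rack x), 14 mm thick (rack y), top 106 mm above the counter; push it on its outer (+y) side. A fixed grey appliance stands beside the rack, beyond the counter's front strip. Webs between face and grip reach 48 mm above the counter.
- pink_mid (a point): Centre of the pink carton, loose, about 0.16 kg, already standing on its long edge in the rack, 0 to 6 mm from the end wall: 104 mm high, 161 mm long (along rack x), 52 mm thick (along rack y). Axes as for the green one.
- green_mid (a point): Centre of the green carton, loose, about 0.16 kg, standing on its long edge on the counter: 104 mm high, 146 mm long, 46 mm thick. Axes: own x points down, own y along its length, own z along its thickness (grasp across this, from above).
- yellow_mid (a point): Centre of the yellow-orange carton, loose, standing likewise on the counter: 104 mm high, 124 mm long, 48 mm thick; axes as for the green one. Not to be moved.

How it is judged:
By the outcome, as a careful person would: the job done as asked, in the order asked, and still so for the second after the job is handed in, with the robot touching nothing.
It also fails if it takes over 51 s, if anything falls off the work surface, if the arm or the gripper's body presses on something with over 40 N, if the wrist force passes 120 N, or if a joint passes its speed limit or range.

## Robot

A 6-joint arm with a two-finger parallel gripper is mounted at the origin on a cart in front of the work surface, level with it; the furniture and walls round the work are solid. World frame = base frame: x ahead of the robot, y to its left, z up, the work surface at z = 0. Lengths are in mm, angles in degrees, forces in N, time in s.
With the tool pointing down it reaches from about 300 to 850 mm from the base axis. Payload 4.2 kg.
Tool frame: the origin (TCP) lies at the very end of the fingers, on their centre line; the grasp point (between the pads) lies 19 mm behind it (env.grasp_offset is the distance from the TCP to the grasp point, in mm); z points along the fingers, y is the line along which they close (so a half turn about z gives the same grasp; the last joint's range is limited). The gripper opens to 91 mm and grips with 3 to 60 N. Pads are 32 mm wide; open, the fingers measure 118 mm over their backs; the gripper's body (76 mm by 178 mm) begins 60 mm behind the grasp point.
Start: joints at [-75.229, 18.312, 89.639, -0, 72.044, -1.146], TCP at [157.692, -552.973, 184.276] pointing down, gripper open.
Joint ranges: [-177.97, 177.97], [-48.28, 115.42], [12.27, 149.76], [-77.06, 257.06], [2.81, 150.46], [-146.56, 146.56]. Speed limits (degrees/s): [147.25, 147.25, 180, 180, 180, 180].

## Interface

Orientations are given as [roll, pitch, yaw] about the fixed x, y, z axes, in that order (R = Rz(yaw) Ry(pitch) Rx(roll)).
In Python, from workcell import env gives the robot as it stands. The module is installed in compiled form; this text tells all that it offers.
- The arm moves only by the tool send_rows, never from a script. Its argument "motion" is a list of rows, each an object of numbers: "tx", "ty", "tz": the shift along the tool's x, y, z in units of 500 mm (1.0 is 500 mm); "rx", "ry", "rz": the turn, a rotation vector about the tool's x, y, z in units of 30 degrees (1.0 is 30 degrees); "gripper": the closure, from -1 (fully open) to 1 (shut). In form: [{"tx": .., "ty": .., "tz": .., "rx": .., "ry": .., "rz": .., "gripper": ..}, ...]. A call has 1 to 12 rows; each row shifts and turns the commanded pose from where the row before left it, along the tool's axes as they then stand; what a row does not reach is not made up. A row lasts 1/8 s, in which the tool goes at most 62.5 mm and 10.7 degrees, less where a joint would pass 70% of its speed; a pose out of reach is approached as far as the arm can. A call with a number of a shift or a turn outside -1 to 1 is refused whole. A call with a gripper value outside its range is refused whole. The fingers move at their own pace and stop on an object; "grip_force" is the grip in N (left out, the last holds). Time passes only in rows, so rows that do not move let the fingers close. It gives the time, the measured TCP pose, the force, the opening and the grip force at its end, in the units of the state.
- env.state(): the state, without advancing time (a new reading comes with each control period).
- env.grab_frame(name): name is "scene" or "side" or "wrist"; returns a dict with "frame" (420x560x3 uint8, red, green, blue), "vertical_fov" (degrees; the focal length in pixels is half the picture's height over the tangent of half this angle, whatever the lens; pixels are square), "cx", "cy" (the principal point, pixels), "rvec" (rotation vector, rad) and "tvec" (3), from world to camera coordinates, as OpenCV has them; the wrist camera has in their place "T_tool_cam" (4x4, takes a point from camera to tool coordinates, whose origin is the TCP and whose axes are the flange's). Camera axes: x right, y down, z forward; pixel columns grow to the right and rows downward; lengths in mm; the calibration is good to about 2 mm. The wrist camera is an equidistant fisheye: a pixel r from the principal point sees the ray r / f radians off the axis. A picture is of the moment at which its call begins: read the wrist's pose just before it. There is no depth.
- env.job_done(): hands the job in; it is judged then, once.
The state is a dict: "time_s": time; "qpos": joint angles; "qvel": joint speeds; "effort": joint torques, N m; "ee_pos": TCP position; "ee_rot": TCP orientation; "force": force on the tool from outside, world axes, zero at the start; "torque": the same for the moment, N m; "gripper_width": finger opening in mm; "gripper_force": force on a finger pad.
Only numpy, scipy, OpenCV 4.12 (cv2) and the standard library are available. Lean on these libraries where they do the work, as an engineer would, in place of code of your own. Each camera call takes 0.05 s, during which the arm holds its last target. There are 200 camera calls.

## Working session

There is one attempt and no reset: what is moved stays moved. The work goes in short steps, Python scripts to look and compute and a tool call to move; the robot and the scene stay as the last step left them, time stands still between calls to the robot, and variables do not carry over. Pictures are saved under pics/ and viewed, at most 10 in all, crops included, and the job is handed in when it is done.

Besides the shell and the picture viewer there is one more tool, called after "Call:" as a command line: name --argument value ..., lists and objects as JSON in quotes. send_rows: Moves the arm, as the interface text tells. Shifts and turns lie within -1 to 1; 1 stands for 500 mm of shift or 30 degrees of turn. Its arguments: {"type":"object","properties":{"motion":{"type":"array"},"grip_force":{"type":"number"}},"required":["motion"]}

```bash
mkdir -p pics; cat > h.py <<'E'
import numpy as np, cv2
from scipy.spatial.transform import Rotation as Ro
from workcell import env
def save(n,f): cv2.imwrite(f'pics/{n}.png',f['frame'][:,:,::-1])
def foc(f): return 210/np.tan(np.radians(f['vertical_fov']/2))
def ray(f,u,v,st=None):
    x=(u-f['cx'])/foc(f); y=(v-f['cy'])/foc(f)
    if 'T_tool_cam' in f:
        r=np.hypot(x,y); d=np.array([x/r*np.sin(r),y/r*np.sin(r),np.cos(r)])
        T=np.eye(4); T[:3,:3]=Ro.from_euler('xyz',st['ee_rot'],degrees=True).as_matrix(); T[:3,3]=st['ee_pos']
        T=T@np.array(f['T_tool_cam']); return T[:3,3],T[:3,:3]@d
    R=Ro.from_rotvec(np.ravel(f['rvec'])).as_matrix(); t=np.ravel(f['tvec'])
    return -R.T@t, R.T@np.array([x,y,1])
def onz(f,u,v,z,st=None):
    o,d=ray(f,u,v,st); return o+d*(z-o[2])/d[2]
E
python3 - <<'E'
from h import *
st=env.state(); print(st)
fs=[]
for n in('scene','side','wrist'):
    f=env.grab_frame(n); save(n+'0',f); o,d=ray(f,280.1,210.1,st); print(n,o.round(),d.round(2),f['vertical_fov'],f['cx'],f['cy'])
import cv2
a=[cv2.imread(f'pics/{n}0.png') for n in('scene','side')]
E
```

```text
{'time_s': 0.0, 'qpos': array([-7.52304694e+01,  1.83515760e+01,  8.97081360e+01,  2.84622723e-04,
        7.20438993e+01, -1.14651945e+00]), 'qvel': array([-0.00993675,  0.02094118, -0.02069114,  0.10487848,  0.00765125,
       -0.06960222]), 'effort': array([ 2.46539734e-03, -4.12453473e+01, -2.31972456e+01,  7.31600309e-02,
        4.57577000e-02, -1.44909723e-04]), 'ee_pos': array([ 157.53134637, -552.40172875,  183.40926936]), 'ee_rot': array([-1.79896415e+02, -2.34372604e-03,  1.59159599e+01]), 'force': array([0.25850277, 0.79533167, 0.77357497]), 'torque': array([-0.01386705,  0.01141269,  0.00793405]), 'gripper_force': 0.0, 'gripper_width': 91.28139942836523}
scene [1290.  541.  714.] [-0.66 -0.52 -0.54] 44.74349117218692 275.21512012830834 198.85754444210488
side [  528. -1043.   481.] [-0.05  0.92 -0.4 ] 52.77972814736022 288.31741465137736 212.58201049540398
wrist [ 237. -531.  384.] [-0.29 -0.09 -0.95] 65.70646984690485 278.8154855581365 206.47898633523113
```

View pics/scene0.png

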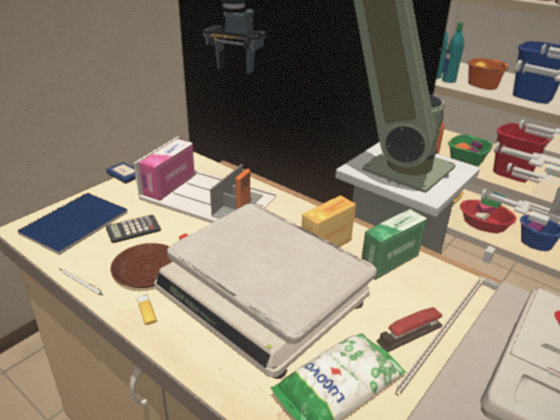

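View pics/side0.png

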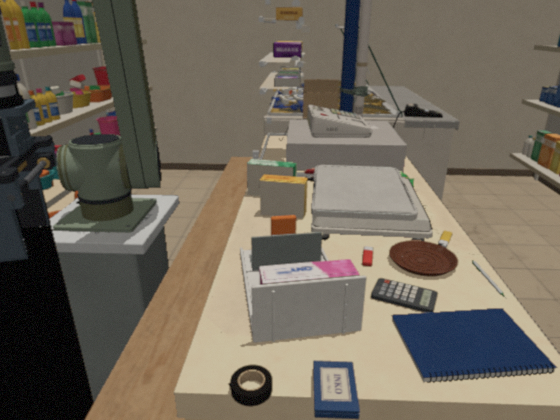

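View pics/wrist0.png

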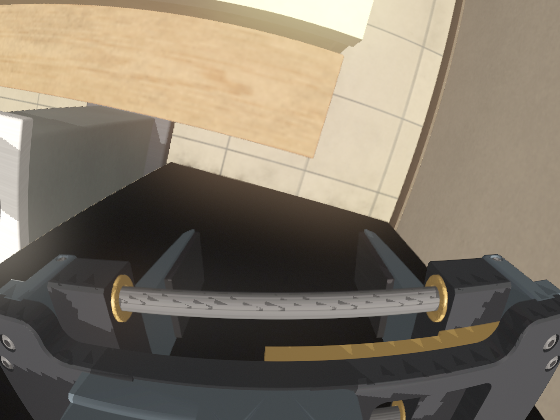

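Scene view: pink carton at (165,170), orange grip at (243,187), yellow at (328,222) and green at (393,242). The scale stands in front of the rack. Next I zoom in to pick out corners.

```bash
python3 - <<'E'
import cv2,numpy as np
a=cv2.imread('pics/scene0.png')[130:285,125:435]; a=cv2.resize(a,None,fx=2.58,fy=2.58,interpolation=cv2.INTER_CUBIC)
cv2.imwrite('pics/zs.png',a)
b=cv2.imread('pics/side0.png')[150:360,210:440]; b=cv2.resize(b,None,fx=2.8,fy=2.8,interpolation=cv2.INTER_CUBIC)
cv2.imwrite('pics/zd.png',b); print(a.shape,b.shape)
E
```

```text
(400, 800, 3) (588, 644, 3)
```

View pics/zs.png

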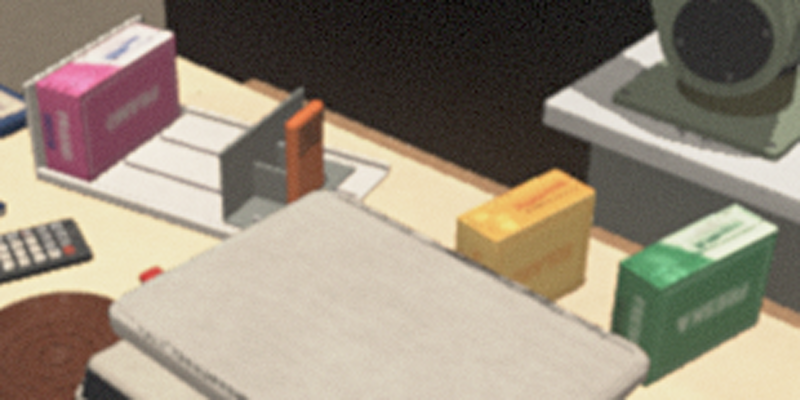

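View pics/zd.png

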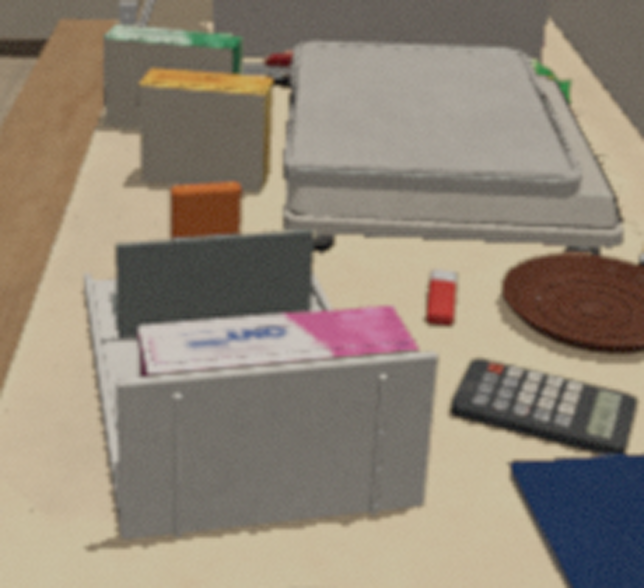

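```bash
python3 - <<'E'
from h import *
s=env.grab_frame('scene'); d=env.grab_frame('side')
S=lambda u,v,z: onz(s,u/2.58+125,v/2.58+130,z)[:2].round(1)
D=lambda u,v,z: onz(d,u/2.8+210,v/2.8+150,z)[:2].round(1)
for n,z,P in [('green',104,[(618,263),(737,205),(777,232),(656,290)]),('yellow',104,[(458,215),(557,170),(594,185),(495,240)]),
 ('pinkfront',110,[(174,33),(93,87)]),('wall',110,[(28,82),(140,17)]),('orange',106,[(287,120),(313,100),(323,105),(297,124)]),('plate',86,[(222,155),(303,90)]),('rack +y corner far',6,[(388,168)])]:
  print('S',n,*[S(u,v,z) for u,v in P])
for n,z,P in [('green',104,[(105,43),(108,30),(240,37),(240,50)]),('yellow',104,[(141,83),(150,70),(272,75),(270,92)]),('wall',110,[(118,381),(437,357)]),('pink',110,[(140,325),(395,308)]),('orange',106,[(172,186),(240,183)]),('plate',86,[(118,243),(312,233)])]:
  print('D',n,*[D(u,v,z) for u,v in P])
E
```

```text
S green [503.  141.4] [361.1 173.8] [377.  218.5] [514.8 182.8]
S yellow [531.6   2.5] [415.  25.] [414.7  63.5] [541.4  47.9]
S pinkfront [ 457.7 -428.7] [ 592.3 -397.2]
S wall [ 627.4 -452.6] [ 455.  -485.5]
S orange [ 510.3 -215.7] [ 464.9 -224. ] [ 466. -210.] [ 509.7 -203.4]
S plate [ 572.8 -240. ] [ 428.7 -271.2]
S rack +y corner far [ 386.8 -192.2]
D green [369.2 143.2] [366.7 189.6] [510.  173.3] [510.9 128.3]
D yellow [418.8  20.5] [423.9  59.1] [543.5  51.4] [541.4   2.7]
D wall [ 455.1 -490.2] [ 635.6 -456.9]
D pink [ 461.5 -430.1] [ 616.9 -402.1]
D orange [ 465.6 -218.8] [ 517.4 -210.3]
D plate [ 430.2 -277.1] [ 572.  -253.4]
```

Both cameras put the rack at roughly (515,-322) with yaw about 10.7°. The green carton is near (439,165) with yaw about -10°. I'll move to a hover near the green carton and check from there.

Call:
send_rows --motion '[{"tz": -0.05, "rz": 0.29, "gripper": -1}, {"tz": -0.05, "rz": 0.29, "gripper": -1}, {"tz": -0.05, "rz": 0.29, "gripper": -1}, {"tx": 0.016, "ty": -0.107, "gripper": -1}, {"tx": 0.016, "ty": -0.107, "gripper": -1}, {"tx": 0.016, "ty": -0.107, "gripper": -1}, {"tx": 0.016, "ty": -0.107, "gripper": -1}, {"tx": 0.016, "ty": -0.107, "gripper": -1}, {"tx": 0.016, "ty": -0.107, "gripper": -1}, {"tx": 0.016, "ty": -0.107, "gripper": -1}, {"tx": 0.016, "ty": -0.107, "gripper": -1}, {"tx": 0.016, "ty": -0.107, "gripper": -1}]'

```text
invalid input at $.motion[0]: expected keys tx, ty, tz, rx, ry, rz, gripper
```

Call:
send_rows --motion '[{"tx": 0.016, "ty": -0.107, "gripper": -1}, {"tx": 0.016, "ty": -0.107, "gripper": -1}, {"tx": 0.016, "ty": -0.107, "gripper": -1}, {"tx": 0.016, "ty": -0.107, "gripper": -1}, {"tx": 0.016, "ty": -0.107, "gripper": -1}, {"gripper": -1}, {"gripper": -1}, {"gripper": -1}]'

```text
invalid input at $.motion[0]: expected keys tx, ty, tz, rx, ry, rz, gripper
```

```bash
python3 - <<'E'
from h import *
st=env.state(); f=env.grab_frame('wrist'); save('w1',f); print(st['ee_pos'],st['ee_rot'],st['time_s'])
E
```

```text
[ 157.61788748 -552.7656894   183.87923352] [-1.79958407e+02 -2.63911198e-04  1.59138968e+01] 0.25
```

View pics/w1.png

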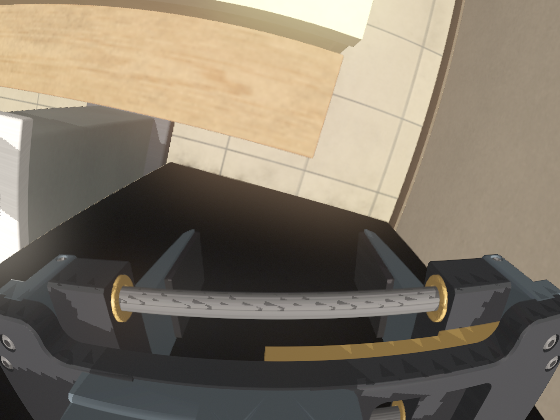

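The arm did not move and the wrist view is unchanged, because each row needs every key.

Call:
send_rows --motion '[{"tx": 0, "ty": 0, "tz": -0.05, "rx": 0, "ry": 0, "rz": 0.29, "gripper": -1}, {"tx": 0, "ty": 0, "tz": -0.05, "rx": 0, "ry": 0, "rz": 0.29, "gripper": -1}, {"tx": 0, "ty": 0, "tz": -0.05, "rx": 0, "ry": 0, "rz": 0.29, "gripper": -1}, {"tx": 0.016, "ty": -0.107, "tz": 0, "rx": 0, "ry": 0, "rz": 0, "gripper": -1}, {"tx": 0.016, "ty": -0.107, "tz": 0, "rx": 0, "ry": 0, "rz": 0, "gripper": -1}, {"tx": 0.016, "ty": -0.107, "tz": 0, "rx": 0, "ry": 0, "rz": 0, "gripper": -1}, {"tx": 0.016, "ty": -0.107, "tz": 0, "rx": 0, "ry": 0, "rz": 0, "gripper": -1}, {"tx": 0.016, "ty": -0.107, "tz": 0, "rx": 0, "ry": 0, "rz": 0, "gripper": -1}, {"tx": 0.016, "ty": -0.107, "tz": 0, "rx": 0, "ry": 0, "rz": 0, "gripper": -1}, {"tx": 0.016, "ty": -0.107, "tz": 0, "rx": 0, "ry": 0, "rz": 0, "gripper": -1}, {"tx": 0.016, "ty": -0.107, "tz": 0, "rx": 0, "ry": 0, "rz": 0, "gripper": -1}, {"tx": 0.016, "ty": -0.107, "tz": 0, "rx": 0, "ry": 0, "rz": 0, "gripper": -1}]'

```text
time_s: 1.8
ee_pos: [313.9, -90.2, 259.5]
ee_rot: [180.0, -0.1, -10.2]
force: [0.5, 0.1, 0.0]
gripper_width: 91.1
gripper_force: 0.0
```

Call:
send_rows --motion '[{"tx": 0.016, "ty": -0.107, "tz": 0, "rx": 0, "ry": 0, "rz": 0, "gripper": -1}, {"tx": 0.016, "ty": -0.107, "tz": 0, "rx": 0, "ry": 0, "rz": 0, "gripper": -1}, {"tx": 0.016, "ty": -0.107, "tz": 0, "rx": 0, "ry": 0, "rz": 0, "gripper": -1}, {"tx": 0.016, "ty": -0.107, "tz": 0, "rx": 0, "ry": 0, "rz": 0, "gripper": -1}, {"tx": 0.016, "ty": -0.107, "tz": 0, "rx": 0, "ry": 0, "rz": 0, "gripper": -1}, {"tx": 0, "ty": 0, "tz": 0, "rx": 0, "ry": 0, "rz": 0, "gripper": -1}, {"tx": 0, "ty": 0, "tz": 0, "rx": 0, "ry": 0, "rz": 0, "gripper": -1}]'

```text
time_s: 2.68
ee_pos: [399.9, 163.9, 259.0]
ee_rot: [179.9, 0.0, -10.2]
force: [0.8, -0.5, 0.2]
gripper_width: 91.0
gripper_force: 0.0
```

```bash
python3 - <<'E'
from h import *
st=env.state(); f=env.grab_frame('wrist'); save('w2',f); np.save('w2.npy',np.r_[st['ee_pos'],st['ee_rot']]); print(st['ee_pos'],st['ee_rot'],st['time_s'])
E
```

```text
[399.85802671 163.9158881  258.98721742] [ 1.79931529e+02  3.70286423e-02 -1.01545160e+01] 2.675
```

View pics/w2.png

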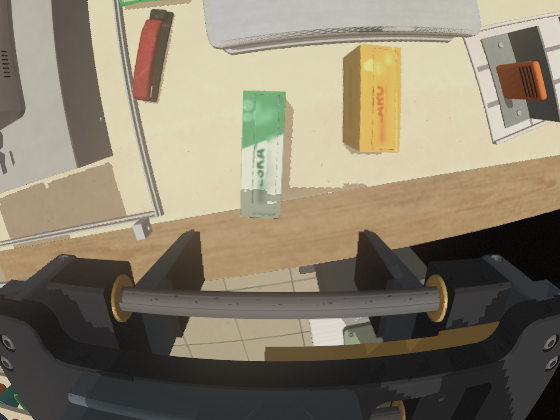

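Wrist view: the green carton's top has corners at about (243,91), (286,92), (280,217) and (240,216). The yellow carton is at (372,100), and the orange grip is visible at (522,80).

```bash
python3 - <<'E'
from h import *
p=np.load('w2.npy'); st=dict(ee_pos=p[:3],ee_rot=p[3:]); f=env.grab_frame('wrist')
img=f['frame']; hsv=cv2.cvtColor(img,cv2.COLOR_RGB2HSV)
m=cv2.inRange(hsv,(60,30,60),(90,255,255)); m[:80]=0; m[225:]=0; m[:,:225]=0; m[:,310:]=0
m=cv2.morphologyEx(m,cv2.MORPH_CLOSE,np.ones((25,9)))
c=max(cv2.findContours(m,0,2)[0],key=cv2.contourArea); r=cv2.minAreaRect(c); print(r,cv2.boxPoints(r))
Q=np.array([onz(f,u,v,104,st)[:2] for u,v in c[:,0].astype(float)],np.float32); print('mask rect',cv2.minAreaRect(Q))
P=np.array([onz(f,u,v,104,st)[:2] for u,v in [(243,91),(286,92),(280,217),(240,216)]]);print(P.round(1),P.mean(0))
print('yellow',[onz(f,u,v,104,st)[:2].round() for u,v in [(362,46),(400,46),(400,152),(363,152)]])
print('orange top',[onz(f,u,v,106,st)[:2].round() for u,v in [(500,64),(540,62),(545,72),(500,69)]])
E
```

```text
((262.95587158203125, 119.44218444824219), (41.10301971435547, 56.0537109375), 1.3019527196884155) [[241.77286  146.99484 ]
 [243.04648   90.955605]
 [284.1389    91.88953 ]
 [282.86526  147.92877 ]]
mask rect ((473.9252624511719, 167.13497924804688), (44.28033447265625, 61.65327453613281), 77.8148422241211)
[[508.7 182.3]
 [499.  137.1]
 [361.2 168.3]
 [370.6 213.7]] [434.89166165 175.3720189 ]
yellow [array([538.,  45.]), array([535.,   1.]), array([414.,  19.]), array([420.,  63.])]
orange top [array([ 510., -139.]), array([ 514., -218.]), array([ 500., -226.]), array([ 503., -138.])]
```

Call:
send_rows --motion '[{"tx": 0, "ty": 0, "tz": 0, "rx": 0, "ry": 0, "rz": 0.083, "gripper": -1}, {"tx": 0.065, "ty": -0.038, "tz": 0, "rx": 0, "ry": 0, "rz": 0, "gripper": -1}, {"tx": 0, "ty": 0, "tz": 0.07, "rx": 0, "ry": 0, "rz": 0, "gripper": -1}, {"tx": 0, "ty": 0, "tz": 0.07, "rx": 0, "ry": 0, "rz": 0, "gripper": -1}, {"tx": 0, "ty": 0, "tz": 0.06, "rx": 0, "ry": 0, "rz": 0, "gripper": -1}, {"tx": 0, "ty": 0, "tz": 0.04, "rx": 0, "ry": 0, "rz": 0, "gripper": -1}, {"tx": 0, "ty": 0, "tz": 0, "rx": 0, "ry": 0, "rz": 0, "gripper": -1}]'

```text
time_s: 3.65
ee_pos: [435.1, 174.2, 138.4]
ee_rot: [179.9, 0.1, -12.8]
force: [-0.5, 0.6, 0.7]
gripper_width: 90.9
gripper_force: 0.0
```

```bash
python3 - <<'E'
from h import *
st=env.state(); f=env.grab_frame('wrist'); save('w3',f); print(st['ee_pos'],st['ee_rot'],st['time_s'])
g=env.grab_frame('scene')
a=cv2.resize(f['frame'],(400,300)); b=cv2.resize(g['frame'][130:330,250:517],(400,300))
cv2.imwrite('pics/c3.png',np.hstack([a,b])[:,:,::-1])
E
```

```text
[435.09082307 174.16664478 138.36911369] [ 1.79890814e+02  1.40139072e-01 -1.27904099e+01] 3.65
```

View pics/c3.png

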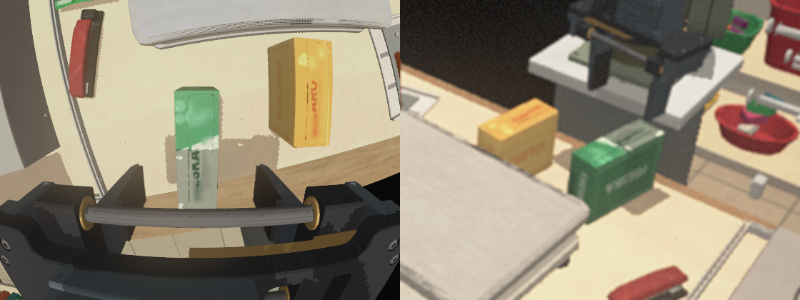

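The green carton is centred between the fingers (about x=197 in the left panel, fingers at 145 and 255), so I descend and grip.

Call:
send_rows --motion '[{"tx": 0, "ty": 0, "tz": 0.06, "rx": 0, "ry": 0, "rz": 0, "gripper": -1}, {"tx": 0, "ty": 0, "tz": 0.06, "rx": 0, "ry": 0, "rz": 0, "gripper": -1}, {"tx": 0, "ty": 0, "tz": 0.034, "rx": 0, "ry": 0, "rz": 0, "gripper": -1}, {"tx": 0, "ty": 0, "tz": 0, "rx": 0, "ry": 0, "rz": 0, "gripper": -1}, {"tx": 0, "ty": 0, "tz": 0, "rx": 0, "ry": 0, "rz": 0, "gripper": 1}, {"tx": 0, "ty": 0, "tz": 0, "rx": 0, "ry": 0, "rz": 0, "gripper": 1}, {"tx": 0, "ty": 0, "tz": 0, "rx": 0, "ry": 0, "rz": 0, "gripper": 1}, {"tx": 0, "ty": 0, "tz": 0, "rx": 0, "ry": 0, "rz": 0, "gripper": 1}, {"tx": 0, "ty": 0, "tz": 0, "rx": 0, "ry": 0, "rz": 0, "gripper": 1}, {"tx": 0, "ty": 0, "tz": 0, "rx": 0, "ry": 0, "rz": 0, "gripper": 1}]' --grip_force 18

```text
time_s: 5.0
ee_pos: [436.3, 175.9, 62.3]
ee_rot: [180.0, -0.0, -12.7]
force: [-0.4, 0.9, 1.2]
gripper_width: 46.4
gripper_force: 18.0
```

Call:
send_rows --motion '[{"tx": 0, "ty": 0, "tz": -0.06, "rx": 0, "ry": 0, "rz": 0, "gripper": 1}, {"tx": 0, "ty": 0, "tz": -0.1, "rx": 0, "ry": 0, "rz": 0, "gripper": 1}, {"tx": 0, "ty": 0, "tz": -0.1, "rx": 0, "ry": 0, "rz": 0, "gripper": 1}, {"tx": 0, "ty": 0, "tz": -0.1, "rx": 0, "ry": 0, "rz": -0.26, "gripper": 1}, {"tx": 0, "ty": 0, "tz": 0, "rx": 0, "ry": 0, "rz": -0.26, "gripper": 1}, {"tx": 0, "ty": 0, "tz": 0, "rx": 0, "ry": 0, "rz": -0.26, "gripper": 1}, {"tx": -0.017, "ty": 0.097, "tz": 0, "rx": 0, "ry": 0, "rz": 0, "gripper": 1}, {"tx": -0.017, "ty": 0.097, "tz": 0, "rx": 0, "ry": 0, "rz": 0, "gripper": 1}, {"tx": -0.017, "ty": 0.097, "tz": 0, "rx": 0, "ry": 0, "rz": 0, "gripper": 1}, {"tx": -0.017, "ty": 0.097, "tz": 0, "rx": 0, "ry": 0, "rz": 0, "gripper": 1}, {"tx": -0.017, "ty": 0.097, "tz": 0, "rx": 0, "ry": 0, "rz": 0, "gripper": 1}, {"tx": -0.017, "ty": 0.097, "tz": 0, "rx": 0, "ry": 0, "rz": 0, "gripper": 1}]'

```text
time_s: 6.5
ee_pos: [439.8, -121.1, 241.9]
ee_rot: [-180.0, 0.0, 10.7]
force: [0.2, 0.2, -0.9]
gripper_width: 45.8
gripper_force: 18.0
```

Call:
send_rows --motion '[{"tx": 0, "ty": 0, "tz": 0, "rx": 0, "ry": 0, "rz": 0, "gripper": 1}, {"tx": 0, "ty": 0, "tz": 0, "rx": 0, "ry": 0, "rz": 0, "gripper": 1}]'

```text
time_s: 6.75
ee_pos: [439.9, -119.1, 241.8]
ee_rot: [-179.9, 0.0, 10.7]
force: [-0.3, 1.1, -1.4]
gripper_width: 45.7
gripper_force: 18.0
```

```bash
python3 - <<'E'
from h import *
st=env.state(); f=env.grab_frame('wrist'); save('w4',f); np.save('w4.npy',np.r_[st['ee_pos'],st['ee_rot']]); print(st['ee_pos'],st['ee_rot'],st['time_s'])
E
```

```text
[ 439.93559582 -119.0861374   241.84193971] [-1.79937667e+02  4.18987579e-02  1.06968107e+01] 6.75
```

View pics/w4.png

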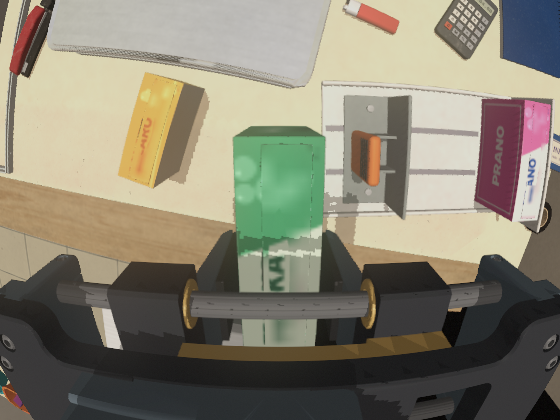

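The wrist view shows the rack: outer corners (322,83) and (325,216), stop top edge (411,97)–(407,218), pink front top edge (523,100)–(513,220), and orange grip at (370,158).

```bash
python3 - <<'E'
from h import *
p=np.load('w4.npy'); st=dict(ee_pos=p[:3],ee_rot=p[3:]); f=env.grab_frame('wrist')
o=np.array([515,-322]); a=np.radians(10.7); X=np.array([np.cos(a),np.sin(a)]); Y=np.array([-X[1],X[0]])
def q(n,z,*P):
  for u,v in P:
    w=onz(f,u,v,z,st)[:2]; print(n,w.round(1),'local',((w-o)@X).round(1),((w-o)@Y).round(1))
q('rack end z6',6,(322,83),(325,216)); q('lips z14',14,(322,83),(400,88),(478,94),(325,216),(475,213))
q('plate z86',86,(411,97),(407,218)); q('pink top',110,(523,100),(513,220),(552,98)); q('pink foot',6,(482,98),(476,209))
q('orange top',106,(379,132),(379,185)); 
E
```

```text
rack end z6 [ 567.9 -153.6] local 83.2 155.7
rack end z6 [ 387.8 -196.5] local -101.7 146.9
lips z14 [ 567.  -152.7] local 82.6 156.7
lips z14 [ 586.9 -258.5] local 82.4 49.0
lips z14 [ 616.5 -384.7] local 88.1 -80.4
lips z14 [ 390.3 -194.8] local -98.9 148.1
lips z14 [ 439.  -436.1] local -95.9 -98.0
plate z86 [ 569.4 -248. ] local 67.2 62.6
plate z86 [ 428.4 -281.5] local -77.6 55.9
pink top [ 611.9 -393.7] local 81.9 -88.4
pink top [ 460.1 -431.2] local -74.2 -97.1
pink top [ 633.8 -447.9] local 93.4 -145.7
pink foot [ 614.7 -398.8] local 83.7 -93.9
pink foot [ 444.2 -441.7] local -91.8 -104.5
orange top [ 520.7 -212.5] local 25.9 106.6
orange top [ 464.4 -226.8] local -32.0 102.9
```

Call:
send_rows --motion '[{"tx": 0, "ty": 0, "tz": 0, "rx": 0, "ry": 0, "rz": -0.06, "gripper": 1}, {"tx": 0.01, "ty": 0.095, "tz": 0, "rx": 0, "ry": 0, "rz": 0, "gripper": 1}, {"tx": 0.01, "ty": 0.095, "tz": 0, "rx": 0, "ry": 0, "rz": 0, "gripper": 1}, {"tx": 0.01, "ty": 0.095, "tz": 0, "rx": 0, "ry": 0, "rz": 0, "gripper": 1}, {"tx": 0.01, "ty": 0.095, "tz": 0, "rx": 0, "ry": 0, "rz": 0, "gripper": 1}, {"tx": 0.01, "ty": 0.093, "tz": 0, "rx": 0, "ry": 0, "rz": 0, "gripper": 1}, {"tx": 0, "ty": 0, "tz": 0, "rx": 0, "ry": 0, "rz": 0, "gripper": 1}, {"tx": 0, "ty": 0, "tz": 0.08, "rx": 0, "ry": 0, "rz": 0, "gripper": 1}, {"tx": 0, "ty": 0, "tz": 0.08, "rx": 0, "ry": 0, "rz": 0, "gripper": 1}, {"tx": 0, "ty": 0, "tz": 0.08, "rx": 0, "ry": 0, "rz": 0, "gripper": 1}, {"tx": 0, "ty": 0, "tz": 0.054, "rx": 0, "ry": 0, "rz": 0, "gripper": 1}, {"tx": 0, "ty": 0, "tz": 0, "rx": 0, "ry": 0, "rz": 0, "gripper": 1}]'

```text
time_s: 8.35
ee_pos: [514.7, -342.5, 93.3]
ee_rot: [-179.8, 0.2, 12.6]
force: [0.0, 0.4, -1.3]
gripper_width: 45.9
gripper_force: 18.0
```

```bash
python3 - <<'E'
from h import *
st=env.state(); print(st['ee_pos'],st['ee_rot'],st['force'],st['time_s'])
w=env.grab_frame('wrist')['frame']; s=env.grab_frame('scene')['frame'][110:260,110:310]; d=env.grab_frame('side')['frame'][190:350,220:400]
w=w[60:270,230:]; r=lambda a,W,H: cv2.resize(a,(W,H),interpolation=cv2.INTER_CUBIC)
a=np.hstack([r(s,400,300),r(d,400,300)]); b=np.zeros((300,800,3),np.uint8); b[:,:471]=r(w,471,300)
cv2.imwrite('pics/c5.png',np.vstack([a,b])[:,:,::-1])
E
```

```text
[ 514.6612234  -342.49657223   93.29539958] [-179.75251637    0.21064978   12.64866279] [ 0.03901122  0.38243103 -1.34616709] 8.35
```

View pics/c5.png

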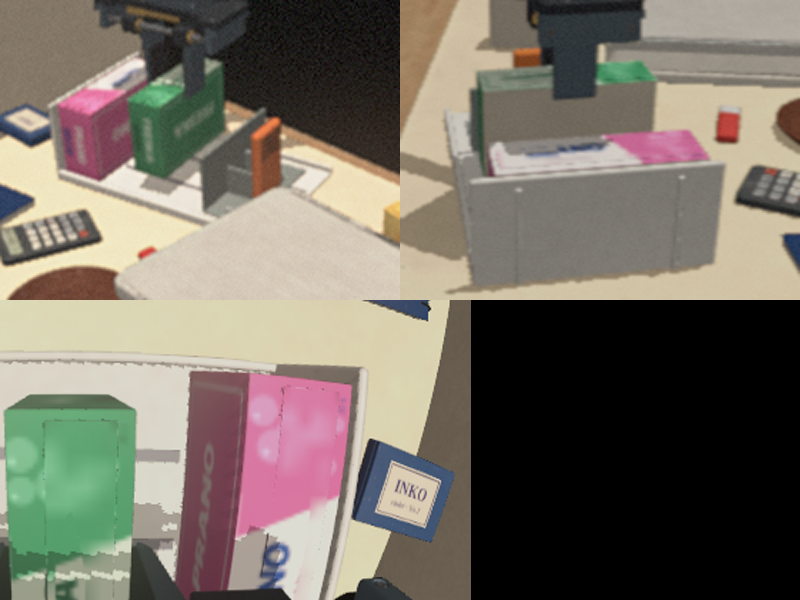

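The green carton is upright in the gap with clear space to the pink carton and the stop. The rack lip is at about row 362 in the wrist panel, beyond the carton's end. One lateral check against that lip before I lower it.

```bash
python3 - <<'E'
from h import *
st=env.state(); f=env.grab_frame('wrist'); p=st['ee_pos'][:2]; a=np.radians(12.65); X=np.array([np.cos(a),np.sin(a)]); Y=np.array([-X[1],X[0]])
for n,u,v,z in [('lip L',0,353,14),('lip M',180,355,14),('lip R',270,367,14),('wall in top',350,372,110),('pink front L top',248,373,110),('pink front foot',190,373,6),('green foot',75,396,31),('green top end',75,409,135)]:
  w=onz(f,230+u*.7006,60+(v-300)*.7,z,st)[:2]-p; print(n,(w@X).round(1),(w@Y).round(1))
E
```

```text
lip L 94.7 41.1
lip M 94.3 -68.5
lip R 90.8 -129.4
wall in top 89.9 -127.7
pink front L top 84.6 -75.4
pink front foot 83.5 -77.2
green foot 68.5 -4.0
green top end 69.4 -2.5
```

Call:
send_rows --motion '[{"tx": 0, "ty": 0, "tz": 0.03, "rx": 0, "ry": 0, "rz": 0, "gripper": 1}, {"tx": 0, "ty": 0, "tz": 0.01, "rx": 0, "ry": 0, "rz": 0, "gripper": 1}, {"tx": 0, "ty": 0, "tz": 0.006, "rx": 0, "ry": 0, "rz": 0, "gripper": 1}, {"tx": 0, "ty": 0, "tz": 0, "rx": 0, "ry": 0, "rz": 0, "gripper": 1}, {"tx": 0, "ty": 0, "tz": 0, "rx": 0, "ry": 0, "rz": 0, "gripper": 1}]'

```text
time_s: 9.18
ee_pos: [516.2, -345.2, 72.5]
ee_rot: [180.0, -0.0, 12.5]
force: [-1.2, -1.5, -1.3]
gripper_width: 45.9
gripper_force: 18.0
```

Call:
send_rows --motion '[{"tx": 0, "ty": 0, "tz": 0.004, "rx": 0, "ry": 0, "rz": 0, "gripper": 1}, {"tx": 0, "ty": 0, "tz": 0.003, "rx": 0, "ry": 0, "rz": 0, "gripper": 1}, {"tx": 0, "ty": 0, "tz": 0, "rx": 0, "ry": 0, "rz": 0, "gripper": 1}, {"tx": 0, "ty": 0, "tz": 0, "rx": 0, "ry": 0, "rz": 0, "gripper": 1}]'

```text
time_s: 9.68
ee_pos: [516.0, -345.1, 68.8]
ee_rot: [180.0, 0.0, 12.5]
force: [-0.5, 0.6, -2.3]
gripper_width: 45.7
gripper_force: 18.0
```

Call:
send_rows --motion '[{"tx": 0, "ty": 0, "tz": 0, "rx": 0, "ry": 0, "rz": 0, "gripper": -0.6}, {"tx": 0, "ty": 0, "tz": 0, "rx": 0, "ry": 0, "rz": 0, "gripper": -0.6}, {"tx": 0, "ty": 0, "tz": 0, "rx": 0, "ry": 0, "rz": 0, "gripper": -0.6}, {"tx": 0, "ty": 0, "tz": 0, "rx": 0, "ry": 0, "rz": 0, "gripper": -0.6}, {"tx": 0, "ty": 0, "tz": 0, "rx": 0, "ry": 0, "rz": 0, "gripper": -0.6}]'

```text
time_s: 10.3
ee_pos: [516.0, -345.1, 68.8]
ee_rot: [180.0, -0.0, 12.5]
force: [-0.8, -0.5, 0.0]
gripper_width: 72.7
gripper_force: 0.0
```

Call:
send_rows --motion '[{"tx": 0, "ty": 0, "tz": -0.03, "rx": 0, "ry": 0, "rz": 0, "gripper": -0.6}, {"tx": 0, "ty": 0, "tz": -0.08, "rx": 0, "ry": 0, "rz": 0, "gripper": -0.6}, {"tx": 0, "ty": 0, "tz": -0.1, "rx": 0, "ry": 0, "rz": 0, "gripper": -0.6}, {"tx": 0, "ty": 0, "tz": -0.09, "rx": 0, "ry": 0, "rz": 0, "gripper": -0.6}, {"tx": 0, "ty": -0.089, "tz": 0, "rx": 0, "ry": 0, "rz": 0, "gripper": 1}, {"tx": 0, "ty": -0.089, "tz": 0, "rx": 0, "ry": 0, "rz": 0, "gripper": 1}, {"tx": 0, "ty": -0.089, "tz": 0, "rx": 0, "ry": 0, "rz": 0, "gripper": 1}, {"tx": 0, "ty": -0.089, "tz": 0, "rx": 0, "ry": 0, "rz": 0, "gripper": 1}, {"tx": 0, "ty": 0, "tz": 0, "rx": 0, "ry": 0, "rz": 0, "gripper": 1}, {"tx": 0, "ty": 0, "tz": 0, "rx": 0, "ry": 0, "rz": 0, "gripper": 1}]'

```text
time_s: 11.55
ee_pos: [477.9, -171.7, 219.7]
ee_rot: [179.9, -0.1, 12.5]
force: [-0.1, -0.8, 0.4]
gripper_width: 16.1
gripper_force: 0.0
```

```bash
python3 - <<'E'
from h import *
st=env.state(); print(st['ee_pos'],st['ee_rot'],st['gripper_width'],st['time_s'])
# colour checks (no viewing): orange in scene at z=106, and green top
s=env.grab_frame('scene'); h=cv2.cvtColor(s['frame'],cv2.COLOR_RGB2HSV)
o=np.array([510,-323]); a=np.radians(12.5); X=np.array([np.cos(a),np.sin(a)]); Y=np.array([-X[1],X[0]])
for n,lo,hi,box in [('orange',(3,150,90),(14,255,255),(150,220,220,270)),('green',(60,60,30),(90,255,255),(120,220,150,260))]:
  m=cv2.inRange(h,lo,hi); k=np.zeros_like(m); k[box[0]:box[1],box[2]:box[3]]=1; m*=k
  c=max(cv2.findContours(m,0,2)[0],key=cv2.contourArea); q=cv2.approxPolyDP(c,2,True)[:,0]
  print(n,cv2.boundingRect(c))
  for u,v in q.astype(float):
    w=onz(s,u,v,106 if n=='orange' else 110)[:2]-o; print((u,v),(w@X).round(),(w@Y).round())
E
```

```text
[ 477.86311278 -171.70916683  219.72757735] [ 1.79906015e+02 -8.28122000e-02  1.25485760e+01] 16.116831728801685 11.55
orange (236, 169, 14, 39)
(np.float64(249.0), np.float64(169.0)) -25.0 113.0
(np.float64(236.0), np.float64(177.0)) 26.0 105.0
(np.float64(237.0), np.float64(207.0)) 141.0 177.0
(np.float64(249.0), np.float64(198.0)) 95.0 181.0
(np.float64(248.0), np.float64(185.0)) 45.0 150.0
(np.float64(243.0), np.float64(189.0)) 67.0 149.0
(np.float64(244.0), np.float64(192.0)) 78.0 158.0
(np.float64(239.0), np.float64(190.0)) 75.0 143.0
(np.float64(239.0), np.float64(181.0)) 39.0 122.0
(np.float64(246.0), np.float64(176.0)) 10.0 124.0
green (175, 153, 47, 54)
(np.float64(221.0), np.float64(153.0)) -59.0 9.0
(np.float64(206.0), np.float64(164.0)) 11.0 9.0
(np.float64(185.0), np.float64(162.0)) 28.0 -43.0
(np.float64(175.0), np.float64(169.0)) 70.0 -43.0
(np.float64(180.0), np.float64(203.0)) 192.0 62.0
(np.float64(192.0), np.float64(206.0)) 190.0 92.0
(np.float64(220.0), np.float64(178.0)) 55.0 78.0
```

Call:
send_rows --motion '[{"tx": 0, "ty": 0, "tz": 0.08, "rx": 0, "ry": 0, "rz": 0, "gripper": 1}, {"tx": 0, "ty": 0, "tz": 0.1, "rx": 0, "ry": 0, "rz": 0, "gripper": 1}, {"tx": 0, "ty": 0, "tz": 0.08, "rx": 0, "ry": 0, "rz": 0, "gripper": 1}, {"tx": 0, "ty": 0, "tz": 0.04, "rx": 0, "ry": 0, "rz": 0, "gripper": 1}, {"tx": 0, "ty": 0, "tz": 0, "rx": 0, "ry": 0, "rz": 0, "gripper": 1}, {"tx": 0, "ty": 0.01, "tz": 0, "rx": 0, "ry": 0, "rz": 0, "gripper": 1}, {"tx": 0, "ty": 0.01, "tz": 0, "rx": 0, "ry": 0, "rz": 0, "gripper": 1}, {"tx": 0, "ty": 0.01, "tz": 0, "rx": 0, "ry": 0, "rz": 0, "gripper": 1}, {"tx": 0, "ty": 0.01, "tz": 0, "rx": 0, "ry": 0, "rz": 0, "gripper": 1}, {"tx": 0, "ty": 0.01, "tz": 0, "rx": 0, "ry": 0, "rz": 0, "gripper": 1}]'

```text
time_s: 12.85
ee_pos: [482.9, -196.1, 68.9]
ee_rot: [180.0, -0.0, 12.5]
force: [0.2, -0.4, 0.4]
gripper_width: 0.5
gripper_force: 0.0
```

Call:
send_rows --motion '[{"tx": 0, "ty": 0.01, "tz": 0, "rx": 0, "ry": 0, "rz": 0, "gripper": 1}, {"tx": 0, "ty": 0.01, "tz": 0, "rx": 0, "ry": 0, "rz": 0, "gripper": 1}, {"tx": 0, "ty": 0.01, "tz": 0, "rx": 0, "ry": 0, "rz": 0, "gripper": 1}, {"tx": 0, "ty": 0.01, "tz": 0, "rx": 0, "ry": 0, "rz": 0, "gripper": 1}, {"tx": 0, "ty": 0.01, "tz": 0, "rx": 0, "ry": 0, "rz": 0, "gripper": 1}, {"tx": 0, "ty": 0.01, "tz": 0, "rx": 0, "ry": 0, "rz": 0, "gripper": 1}, {"tx": 0, "ty": 0.01, "tz": 0, "rx": 0, "ry": 0, "rz": 0, "gripper": 1}, {"tx": 0, "ty": 0.01, "tz": 0, "rx": 0, "ry": 0, "rz": 0, "gripper": 1}]'

```text
time_s: 13.85
ee_pos: [491.3, -235.0, 68.7]
ee_rot: [-180.0, 0.0, 12.5]
force: [-1.6, 2.7, 1.5]
gripper_width: 0.7
gripper_force: 1.4
```

Call:
send_rows --motion '[{"tx": 0, "ty": 0.01, "tz": 0, "rx": 0, "ry": 0, "rz": 0, "gripper": 1}, {"tx": 0, "ty": 0.01, "tz": 0, "rx": 0, "ry": 0, "rz": 0, "gripper": 1}, {"tx": 0, "ty": 0.01, "tz": 0, "rx": 0, "ry": 0, "rz": 0, "gripper": 1}, {"tx": 0, "ty": 0.01, "tz": 0, "rx": 0, "ry": 0, "rz": 0, "gripper": 1}, {"tx": 0, "ty": 0.01, "tz": 0, "rx": 0, "ry": 0, "rz": 0, "gripper": 1}, {"tx": 0, "ty": 0.01, "tz": 0, "rx": 0, "ry": 0, "rz": 0, "gripper": 1}, {"tx": 0, "ty": 0.01, "tz": 0, "rx": 0, "ry": 0, "rz": 0, "gripper": 1}, {"tx": 0, "ty": 0.01, "tz": 0, "rx": 0, "ry": 0, "rz": 0, "gripper": 1}, {"tx": 0, "ty": 0.01, "tz": 0, "rx": 0, "ry": 0, "rz": 0, "gripper": 1}, {"tx": 0, "ty": 0.008, "tz": 0, "rx": 0, "ry": 0, "rz": 0, "gripper": 1}]'

```text
time_s: 15.1
ee_pos: [502.1, -282.8, 68.6]
ee_rot: [-180.0, 0.0, 12.5]
force: [-2.8, 3.0, -0.1]
gripper_width: 0.8
gripper_force: 1.6
```

Call:
send_rows --motion '[{"tx": 0, "ty": 0.006, "tz": 0, "rx": 0, "ry": 0, "rz": 0, "gripper": 1}, {"tx": 0, "ty": 0.006, "tz": 0, "rx": 0, "ry": 0, "rz": 0, "gripper": 1}, {"tx": 0, "ty": 0.006, "tz": 0, "rx": 0, "ry": 0, "rz": 0, "gripper": 1}, {"tx": 0, "ty": 0.006, "tz": 0, "rx": 0, "ry": 0, "rz": 0, "gripper": 1}]'

```text
time_s: 15.6
ee_pos: [504.8, -294.4, 68.7]
ee_rot: [180.0, -0.0, 12.5]
force: [-2.8, 2.6, -0.7]
gripper_width: 0.4
gripper_force: 1.5
```

Call:
send_rows --motion '[{"tx": 0, "ty": 0.005, "tz": 0, "rx": 0, "ry": 0, "rz": 0, "gripper": 1}, {"tx": 0, "ty": 0.005, "tz": 0, "rx": 0, "ry": 0, "rz": 0, "gripper": 1}, {"tx": 0, "ty": 0.004, "tz": 0, "rx": 0, "ry": 0, "rz": 0, "gripper": 1}]'

```text
time_s: 15.98
ee_pos: [506.3, -301.2, 68.7]
ee_rot: [180.0, -0.0, 12.5]
force: [-3.0, 3.1, -0.5]
gripper_width: 0.5
gripper_force: 1.5
```

Call:
send_rows --motion '[{"tx": 0, "ty": 0.003, "tz": 0, "rx": 0, "ry": 0, "rz": 0, "gripper": 1}, {"tx": 0, "ty": 0.003, "tz": 0, "rx": 0, "ry": 0, "rz": 0, "gripper": 1}]'

```text
time_s: 16.23
ee_pos: [506.9, -304.0, 68.7]
ee_rot: [-180.0, 0.0, 12.5]
force: [-1.9, 3.5, -0.2]
gripper_width: 0.4
gripper_force: 2.0
```

```bash
python3 - <<'E'
from h import *
st=env.state(); f=env.grab_frame('wrist'); np.save('w6.npy',f['frame']); save('w6',f)
p=st['ee_pos'][:2]; a=np.radians(12.5); X=np.array([np.cos(a),np.sin(a)]); Y=np.array([-X[1],X[0]])
# profile along a row at tool x ~ +60, z=108: print HSV vs rack-y relative to TCP
R=Ro.from_euler('xyz',st['ee_rot'],degrees=True).as_matrix(); T=np.eye(4); T[:3,:3]=R; T[:3,3]=st['ee_pos']; C=np.linalg.inv(T@np.array(f['T_tool_cam']))
h=cv2.cvtColor(f['frame'],cv2.COLOR_RGB2HSV)
for y in range(-200,0,4):
  P=C@np.r_[p+60*X+y*Y,110,1]; P=P[:3]; t=np.arctan2(np.hypot(P[0],P[1]),P[2]); d=P[:2]/np.hypot(P[0],P[1])
  u,v=np.array([f['cx'],f['cy']])+foc(f)*t*d; u,v=int(round(u)),int(round(v))
  if 0<=u<560 and 0<=v<420: print(y,(u,v),h[v,u],end=' | ')
print(st['time_s'],st['force'])
E
```

```text
-184 (556, 169) [ 24  50 216] | -180 (553, 168) [ 24  50 216] | -176 (549, 168) [ 26  47 216] | -172 (545, 168) [ 22  21 217] | -168 (542, 167) [ 18  30 190] | -164 (538, 167) [171  90 155] | -160 (534, 167) [167 120 214] | -156 (529, 166) [166 100 214] | -152 (525, 166) [165  89 214] | -148 (521, 166) [164  84 215] | -144 (516, 165) [165  84 215] | -140 (512, 165) [165  87 215] | -136 (507, 164) [165  90 215] | -132 (502, 164) [166  99 214] | -128 (497, 164) [164  76 215] | -124 (492, 163) [164  78 215] | -120 (487, 163) [167 112 214] | -116 (482, 163) [167 117 214] | -112 (476, 162) [ 70 123 155] | -108 (471, 162) [ 70 125 143] | -104 (465, 162) [ 69 123 154] | -100 (459, 161) [ 70 123 156] | -96 (454, 161) [ 69 123 157] | -92 (447, 160) [ 70 123 157] | -88 (441, 160) [ 70 123 158] | -84 (435, 160) [ 70 122 161] | -80 (428, 160) [ 70 122 159] | -76 (422, 159) [ 70 120 164] | -72 (415, 159) [ 70 104 177] | -68 (408, 159) [ 70 119 154] | -64 (401, 158) [ 55  48 100] | -60 (394, 158) [63 85 78] | -56 (387, 158) [ 30  21 149] | -52 (380, 158) [34 28 74] | -48 (372, 157) [33 30 77] | -44 (365, 157) [30 27 76] | -40 (357, 157) [26 26 78] | -36 (349, 157) [ 28  20 152] | -32 (342, 157) [ 30  20 153] | -28 (334, 156) [ 30  17 152] | -24 (326, 156) [ 28  20 156] | -20 (318, 156) [ 30  20 154] | -16 (310, 156) [ 28  20 154] | -12 (302, 156) [ 25  21 155] | -8 (294, 156) [ 24  23 157] | -4 (286, 156) [ 25  21 160] | 16.225 [-1.92238184  3.53391279 -0.22307528]
```

The cartons now touch each other and the wall is about 2–4 mm away, so I push on until the force rises.

Call:
send_rows --motion '[{"tx": 0, "ty": 0.003, "tz": 0, "rx": 0, "ry": 0, "rz": 0, "gripper": 1}, {"tx": 0, "ty": 0.002, "tz": 0, "rx": 0, "ry": 0, "rz": 0, "gripper": 1}, {"tx": 0, "ty": 0, "tz": 0, "rx": 0, "ry": 0, "rz": 0, "gripper": 1}]'

```text
time_s: 16.65
ee_pos: [507.4, -306.6, 68.8]
ee_rot: [180.0, 0.0, 12.5]
force: [-3.0, 3.7, -1.1]
gripper_width: 0.8
gripper_force: 1.7
```

Call:
send_rows --motion '[{"tx": 0, "ty": 0.003, "tz": 0, "rx": 0, "ry": 0, "rz": 0, "gripper": 1}, {"tx": 0, "ty": 0.003, "tz": 0, "rx": 0, "ry": 0, "rz": 0, "gripper": 1}, {"tx": 0, "ty": 0, "tz": 0, "rx": 0, "ry": 0, "rz": 0, "gripper": 1}]'

```text
time_s: 17.02
ee_pos: [507.5, -307.0, 68.7]
ee_rot: [-179.7, 0.0, 12.5]
force: [-3.0, 10.3, 2.3]
gripper_width: 0.4
gripper_force: 4.9
```

Call:
send_rows --motion '[{"tx": 0, "ty": 0.004, "tz": 0, "rx": 0, "ry": 0, "rz": 0, "gripper": 1}, {"tx": 0, "ty": 0, "tz": 0, "rx": 0, "ry": 0, "rz": 0, "gripper": 1}, {"tx": 0, "ty": 0, "tz": 0, "rx": 0, "ry": 0, "rz": 0, "gripper": 1}]'

```text
time_s: 17.4
ee_pos: [507.4, -307.0, 68.7]
ee_rot: [-179.5, 0.1, 12.5]
force: [-4.2, 14.7, 4.4]
gripper_width: 0.2
gripper_force: 7.4
```

The cartons are firmly packed: the TCP has stalled at about 15 N. Now I back off and lift.

Call:
send_rows --motion '[{"tx": 0, "ty": -0.01, "tz": 0, "rx": 0, "ry": 0, "rz": 0, "gripper": 1}, {"tx": 0, "ty": -0.04, "tz": 0, "rx": 0, "ry": 0, "rz": 0, "gripper": 1}, {"tx": 0, "ty": -0.05, "tz": 0, "rx": 0, "ry": 0, "rz": 0, "gripper": 1}, {"tx": 0, "ty": 0, "tz": -0.08, "rx": 0, "ry": 0, "rz": 0, "gripper": 1}, {"tx": 0, "ty": 0, "tz": -0.1, "rx": 0, "ry": 0, "rz": 0, "gripper": 1}, {"tx": 0, "ty": 0, "tz": -0.1, "rx": 0, "ry": 0, "rz": 0, "gripper": 1}, {"tx": 0, "ty": 0, "tz": 0, "rx": 0, "ry": 0, "rz": 0, "gripper": 1}, {"tx": 0, "ty": 0, "tz": 0, "rx": 0, "ry": 0, "rz": 0, "gripper": 1}, {"tx": 0, "ty": 0, "tz": 0, "rx": 0, "ry": 0, "rz": 0, "gripper": 1}, {"tx": 0, "ty": 0, "tz": 0, "rx": 0, "ry": 0, "rz": 0, "gripper": 1}]'

```text
time_s: 18.65
ee_pos: [497.2, -262.2, 207.4]
ee_rot: [-179.9, 0.1, 12.5]
force: [0.4, -0.7, 0.6]
gripper_width: 0.5
gripper_force: 0.0
```

```bash
python3 - <<'E'
from h import *
st=env.state(); f=env.grab_frame('wrist'); h=cv2.cvtColor(f['frame'],cv2.COLOR_RGB2HSV)
a=np.radians(12.5); X=np.array([np.cos(a),np.sin(a)]); Y=np.array([-X[1],X[0]]); o=np.array([510,-323])
R=Ro.from_euler('xyz',st['ee_rot'],degrees=True).as_matrix(); T=np.eye(4); T[:3,:3]=R; T[:3,3]=st['ee_pos']; C=np.linalg.inv(T@np.array(f['T_tool_cam']))
for x in(60,20):
 for y in range(-156,60,4):
  P=(C@np.r_[o+x*X+y*Y,110,1])[:3]; r=np.hypot(P[0],P[1]); u,v=np.array([f['cx'],f['cy']])+foc(f)*np.arctan2(r,P[2])*P[:2]/r; u,v=int(round(u)),int(round(v))
  if 0<=u<560 and 0<=v<420: print(y,h[v,u],end='|')
 print()
s=env.grab_frame('scene')['frame'].astype(int); z=cv2.imread('pics/scene0.png')[:,:,::-1].astype(int)
print('yellow diff',abs(s-z)[195:255,300:358].mean(),st['time_s'],st['ee_pos'],st['force'])
E
```

```text
-156 [ 24  49 217]|-152 [ 24  19 217]|-148 [167 117 214]|-144 [168 116 214]|-140 [166 100 214]|-136 [166  89 215]|-132 [165  83 215]|-128 [165  84 215]|-124 [165  85 214]|-120 [165  86 214]|-116 [166  92 214]|-112 [165  74 215]|-108 [164  74 214]|-104 [166  95 214]|-100 [167 110 213]|-96 [ 66  94 146]|-92 [ 67 104 142]|-88 [ 67 106 156]|-84 [ 68 107 157]|-80 [ 68 107 159]|-76 [ 68 107 160]|-72 [ 68 107 162]|-68 [ 68 104 167]|-64 [ 68 107 162]|-60 [ 68  99 172]|-56 [ 68  89 186]|-52 [ 68 100 164]|-48 [51 53 96]|-44 [55 65 86]|-40 [ 30  21 148]|-36 [30 33 85]|-32 [27 33 85]|-28 [27 33 86]|-24 [27 33 86]|-20 [27 29 98]|-16 [ 30  20 155]|-12 [ 28  20 156]|-8 [ 28  21 157]|-4 [ 25  21 156]|0 [ 30  21 157]|4 [ 30  20 156]|8 [ 28  21 158]|12 [ 28  21 157]|16 [ 30  19 157]|20 [ 28  21 158]|24 [ 26  22 161]|28 [ 24  19 217]|32 [ 24  19 217]|36 [ 26  18 217]|40 [ 22  21 218]|44 [ 21  22 217]|48 [ 23  21 218]|52 [ 24  19 218]|56 [ 24  19 218]|
-156 [111  76  77]|-152 [ 19  22 217]|-148 [ 25  13 214]|-144 [ 25  14 218]|-140 [ 30  12 218]|-136 [ 27  13 218]|-132 [ 30  12 218]|-128 [ 30  12 218]|-
[... 206 characters left out ...]
0 [ 67  86 171]|-76 [ 69 113 156]|-72 [ 69 113 158]|-68 [ 69 113 158]|-64 [ 69 113 158]|-60 [ 68 114 159]|-56 [ 68 114 159]|-52 [ 68  90 170]|-48 [57 59 95]|-44 [60 68 79]|-40 [ 30  21 145]|-36 [30 31 74]|-32 [30 30 76]|-28 [27 30 76]|-24 [27 33 77]|-20 [27 35 81]|-16 [ 28  20 151]|-12 [ 28  22 150]|-8 [ 26  24 151]|-4 [ 11 163 199]|0 [ 13 159 212]|4 [ 12 160 206]|8 [13 71 86]|12 [16 45 74]|16 [ 10 118 115]|20 [ 26  24 150]|24 [ 28  22 153]|28 [ 22  21 216]|32 [ 21  22 216]|36 [ 25  20 216]|40 [ 22  21 216]|44 [ 19  22 217]|48 [ 22  21 217]|52 [ 22  21 217]|56 [ 23  21 217]|
yellow diff 2.2050766283524905 18.65 [ 497.18176835 -262.2442443   207.41909752] [ 0.39020964 -0.6985395   0.59098762]
```

```bash
python3 -c "
from workcell import env
print(env.job_done())"
```

```text
the job is handed in; nothing more can be done
None
```

The green carton stands upright in the rack, and the stop has pushed it and the pink carton snug against the end wall. The yellow carton was not moved, the arm is clear, and I handed the job in at about 19 s.

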